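Nip a stone in the ratchet-handled stone trimmer

ROBOT

A 7-joint arm with a two-finger parallel gripper is mounted at the origin on the work surface. World frame = base frame: x ahead of the robot, y to its left, z up, the work surface at z = 0. Lengths are in mm, angles in rad, forces in N, time in s.
With the tool pointing down it reaches from about 400 to 925 mm from the base axis. Payload 4.1 kg.
Tool frame: the origin (TCP) lies at the very end of the fingers, on their centre line; the grasp point (between the pads) lies 19 mm behind it (bot.grip_point_offset is the z of the grasp point in the tool frame, in mm); z points along the fingers, y is the line along which they close (so a half turn about z gives the same grasp; the last joint's range is limited). The gripper opens to 85 mm and grips with 20 to 120 N. Pads are 22 mm wide; open, the fingers measure 114 mm over their backs; the gripper's body (76 mm by 85 mm) begins 54 mm behind the grasp point. The pads swing forward as they close: fully open they stand 13 mm farther back than shut.
Start: joints at [1.216, 0.398, 0.045, 1.537, -0.019, 1.207, -0.051], TCP at [164.498, -628.875, 231.347] pointing down, gripper open.
Joint ranges: [-2.82, 2.82], [-0.49, 2.23], [-1.37, 1.46], [0, 2.46], [-1.36, 4.5], [0.23, 2], [-2.94, 2.94]. Speed limits (rad/s): [2.57, 2.57, 3.14, 3.14, 3.14, 3.14, 3.14].

INTERFACE

Orientations are given as a unit quaternion [x, y, z, w].
In Python, from rig import observe, optics, bot gives the robot as it stands.
- The arm moves only by the tool play_rows, never from a script. Its arguments are lists of equal length, an entry for each row: "slide": the shift along the tool's x, y, z in m, a list of three; "rotation": the turn, a rotation vector about the tool's x, y, z in degrees, a list of three; "jaw": the finger opening in m, from 0 to 0.0854. A call has exactly 5 rows; each row shifts and turns the commanded pose from where the row before left it, along the tool's axes as they then stand; what a row does not reach is not made up. A row lasts 1/12 s, in which the tool goes at most 41.7 mm and 7.16 degrees, less where a joint would pass 70% of its speed; a pose out of reach is approached as far as the arm can. A call is refused whole if a number of a shift passes 0.0417 or a number of a turn 7.16, either way. A call with a gripper value outside its range is refused whole. The fingers move at their own pace and stop on an object; "newtons" is the grip in N (left out, the last holds). Time passes only in rows, so rows that do not move let the fingers close, or fill a call up. It gives the time, the measured TCP pose, the force, the opening and the grip force at its end, in the units of the state.
- observe(): the state, without advancing time (a new reading comes with each control period).
- optics.capture(name): name is "side" or "top"; returns (picture, depth): 420x560x3 uint8, red, green, blue; 420x560 float32, mm along the optical axis (not along the pixel's ray), 0 where there is no reading.
- optics.calibration(name): a dict with "vertical_fov" (degrees; the focal length in pixels is half the picture's height over the tangent of half this angle, whatever the lens; pixels are square), "cx", "cy" (the principal point, pixels), "camera_from_world" (4x4, takes a point from world to camera coordinates). Camera axes: x right, y up, looking along -z (the intrinsics and any distortion apply to the point x, -y, -z); pixel columns grow to the right and rows downward; lengths in mm; the calibration is good to about 2 mm. A picture is of the moment at which its call begins. calibration takes no time and is no camera call.
- bot.finish_job(): hands the job in; it is judged then, once.
The state is a dict: "time_s": time; "joint_positions": joint angles; "qvel": joint speeds; "tau": joint torques, N m; "position": TCP position; "tcp_rot": TCP orientation; "contact_force": force on the tool from outside, world axes, zero at the start; "ft_torque": the same for the moment, N m; "grip_width": finger opening in mm; "grip_force": force on a finger pad.
Only numpy, scipy, OpenCV 4.12 (cv2) and the standard library are available. Lean on these libraries where they do the work, as an engineer would, in place of code of your own. Each camera call takes 0.05 s, during which the arm holds its last target. There are 200 camera calls.

TASK

The stone trimmer's ratchet is still set to back off from the last job: flip its pawl lever over to the driving-down side, then work the ratchet handle until the upper chisel comes down, bites and grips the stone firmly, ready for splitting, and let go. Do not pull so hard that the stone splits, and leave the stone where it stands and the other things on the bench undisturbed.

Things in the scene. Friction and masses are not known exactly. Their poses are not given: they have to be found in the camera images.
- trimmer: The stone trimmer, bolted to the bench: dark base plate 140 x 240 x 20 mm, two steel pillars 160 mm apart (along y), crosshead 64 x 210 mm with its top 150 mm above the bench. Origin: centre of the base's underside, z up on the screw axis. Turning its screw clockwise seen from above drives the upper chisel down, 2.5 mm per rad; its friction keeps it tight when the handle is let go.
- ratchet_axis (a point): Middle of the ratchet head (76 mm round, 24 mm thick, on top of the crosshead), on the vertical screw axis, 168 mm above the bench. A hexagon on the head reaches 191 mm. 16 teeth: up to 0.4 rad of each driving stroke is idle until the pawl clicks in; back strokes click over freely with about 3 N at the grip.
- handle_grip (a point): Middle of the handle's rubber grip, on its centre line, 150 mm out from the ratchet axis, 168 mm above the bench. x points outwards along the handle. Round level bar 26 mm thick, 100 mm long. Pull here, sideways: about 5 N runs the chisel down through the air; once it bites, the pull rises about 1 N per 0.1 rad; 8 to 10 N is a firm nip; from 11 to 12 N the stone may split.
- handle (a joint): Swing of the ratchet handle, rad, anticlockwise positive seen from above; at 0 it points along the trimmer's own -y (to the robot's right if the trimmer stands square). Starts between -0.35 and 0.35; it can go all the way round and stays where it is left.
- lever (a joint): Swing of the pawl lever on the handle, rad, anticlockwise positive. It snaps over the middle (0). Above 0 (lug on the handle's anticlockwise side; so it starts) the handle drives anticlockwise and raises the chisel; below 0 (lug on the clockwise side) it drives clockwise and lowers it. Stops at about +-0.29; it may rest as near 0 as 0.1 with its nose on a tooth and clicks home as the handle moves.
- lever_lug (a point): Middle of the upright thumb lug, 10 mm (along the handle) x 9 mm x 23 mm tall, at the free end of the small dark steel pawl lever on top of the handle, 74 mm out from the ratchet axis, 26 mm from the lever's pivot. Lug top 205 mm above the bench, lever plate 186 mm, head 180 mm. It travels 14 mm sideways; about 3 N flips it, and pushed over 4 N the handle may swing too.
- chisel: The upper chisel with its ram, between the pillars under the crosshead; steel, a blunt edge 5 x 40 mm. Its origin is the middle of the lower edge, on the screw axis, 82 mm above the bench at the start. It slides straight down as the screw turns.
- stone: The rough brown stone with a sawn flat bottom and flattened top, about 65 mm across and nearly 40 mm tall, about 0.2 kg, standing loose on the square steel anvil under the chisel. Origin at the centre of its underside. The anvil's height varies by some 4 mm, so the chisel starts roughly 2 to 6 mm above the stone; it sinks in about a millimetre when it bites.
- spare_chisel: A spare chisel, 12 x 12 x 75 mm steel bar, lying on the trimmer's base plate. Bystander; origin at its underside.
- offcut: A stone offcut, 36 mm across and 18 mm high, lying on the trimmer's base plate. Bystander; origin at its underside.
- tower: A tan crystal tower (pointed six-sided column), 44 mm across and 125 mm tall, standing to the robot's right of the trimmer. Bystander; origin at its underside.
- tower_short: A dark blue crystal tower, 48 mm across and 85 mm tall, to the right of the trimmer. Bystander; origin at its underside.
- geode: A half geode, 90 mm across and about 45 mm tall, to the left of the trimmer. Bystander; origin at its underside.
- hammer: A hammer, 260 mm long, lying to the left of the trimmer. Bystander.
- brush: A brush, 200 mm long, lying to the right of the trimmer. Bystander.

How it is judged:
By the outcome, as a careful person would: the job done as asked, in the order asked, and still so for the second after the job is handed in, with the robot touching nothing.
It also fails if it takes over 67 s, if anything falls off the work surface, if the arm or the gripper's body presses on something with over 40 N, if the wrist force passes 120 N, or if a joint passes its speed limit or range.

## Working session

There is one attempt and no reset: what is moved stays moved. The work goes in short steps, Python scripts to look and compute and a tool call to move; the robot and the scene stay as the last step left them, time stands still between calls to the robot, and variables do not carry over. Pictures are saved under pics/ and viewed, at most 10 in all, crops included, and the job is handed in when it is done.

Besides the shell and the picture viewer there is one more tool, called as name(argument=value, ...), one argument or row to a line, values as JSON. play_rows: Moves the arm, as the interface text tells. Its arguments: {"type":"object","properties":{"slide":{"type":"array","items":{"type":"array","items":{"type":"number"}}},"rotation":{"type":"array","items":{"type":"array","items":{"type":"number"}}},"jaw":{"type":"array","items":{"type":"number"}},"newtons":{"type":"number"}},"required":["slide","rotation","jaw"]}

```bash
mkdir -p pics; ls; python3 - <<'E'
from rig import observe, optics, bot
import cv2,numpy as np
for n in("top","side"):
    p,d=optics.capture(n); cv2.imwrite(f"pics/{n}0.png",cv2.cvtColor(p,cv2.COLOR_RGB2BGR)); np.save(f"{n}0.npy",d)
    c=optics.calibration(n); print(n,c)
s=observe(); print(s)
E
```

```text
pics
top {'vertical_fov': 50.762014366110066, 'cx': 277.30974662685526, 'cy': 208.83030333971374, 'camera_from_world': array([[-2.94160936e-02, -9.99561741e-01, -3.31962367e-03,
         3.04368174e+01],
       [ 9.79327610e-01, -2.94852382e-02,  2.00120096e-01,
        -5.17411506e+02],
       [-2.00130271e-01,  2.63575235e-03,  9.79765751e-01,
        -1.14194886e+03],
       [ 0.00000000e+00,  0.00000000e+00,  0.00000000e+00,
         1.00000000e+00]])}
side {'vertical_fov': 44.300646622535204, 'cx': 279.8554948794799, 'cy': 223.664793595366, 'camera_from_world': array([[ 8.55589721e-01, -5.17654544e-01, -4.45337917e-05,
        -4.26965255e+02],
       [ 3.96893233e-01,  6.55937790e-01,  6.42044685e-01,
        -2.86316875e+02],
       [-3.32328138e-01, -5.49344508e-01,  7.66667216e-01,
        -1.37134824e+03],
       [ 0.00000000e+00,  0.00000000e+00,  0.00000000e+00,
         1.00000000e+00]])}
{'time_s': 0.1, 'joint_positions': array([ 1.21598002,  0.39912032,  0.04506902,  1.53773752, -0.01869239,
        1.20688552, -0.05070251]), 'qvel': array([-0.00219779, -0.00067464, -0.00186542, -0.00214269, -0.00016131,
       -0.00042888, -0.00161359]), 'tau': array([ 2.84701840e-03, -4.76260114e+01,  1.36976112e+00, -2.54950207e+01,
        1.19900392e-02,  5.03688600e-03,  6.74794833e-06]), 'position': array([ 164.33561305, -628.30861507,  230.3738583 ]), 'tcp_rot': array([ 9.91825273e-01,  1.27600474e-01, -1.79418592e-04, -8.45760700e-04]), 'contact_force': array([ 0.62551456, -0.35055843, -0.11675378]), 'ft_torque': array([-0.00639894, -0.05195857, -0.01751757]), 'grip_force': 0.0, 'grip_width': 85.06638016227409}
```

View pics/top0.png

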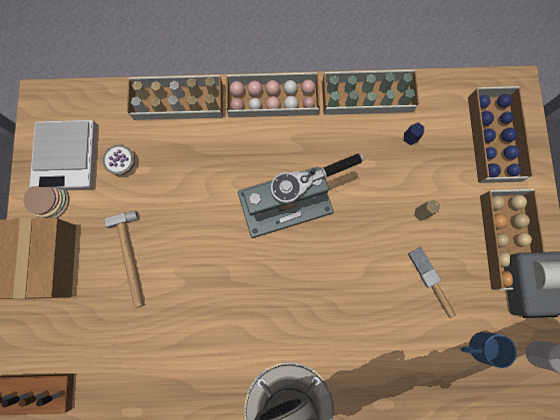

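View pics/side0.png

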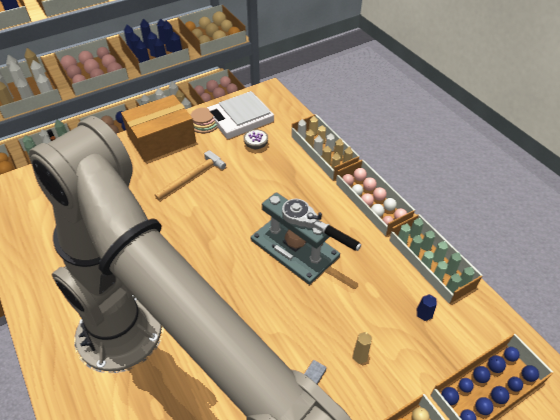

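The top view shows the head at about (286,186), with the grip running from (327,173) to (361,158). Next I'll zoom in on the lever.

```bash
cat > h.py <<'E'
from rig import observe, optics, bot
import cv2,numpy as np
from scipy.spatial.transform import Rotation as R
def cal(n,H=420):
    c=optics.calibration(n); f=H/2/np.tan(np.radians(c["vertical_fov"]/2)); return f,c["cx"],c["cy"],c["camera_from_world"]
def ray(n,u,v):
    f,cx,cy,M=cal(n); d=np.array([(u-cx)/f,-(v-cy)/f,-1]); return -M[:3,:3].T@M[:3,3], M[:3,:3].T@d
def plane(n,u,v,z):
    o,d=ray(n,u,v); return o+d*(z-o[2])/d[2]
def proj(n,P):
    f,cx,cy,M=cal(n); p=M[:3,:3]@np.asarray(P,float)+M[:3,3]; return cx+f*p[0]/-p[2], cy-f*p[1]/-p[2]
E
python3 - <<'E'
from h import *
a=cv2.imread("pics/top0.png")[140:245,230:370]; b=cv2.imread("pics/side0.png")[185:290,245:365]
a=cv2.resize(a,None,fx=5,fy=5,interpolation=cv2.INTER_CUBIC);b=cv2.resize(b,None,fx=5,fy=5,interpolation=cv2.INTER_CUBIC)
cv2.imwrite("pics/ca.png",a);cv2.imwrite("pics/cb.png",b)
# dark grip mask
for n,(x0,x1,y0,y1) in dict(top=(318,370,145,185),side=(315,365,220,255)).items():
    im=cv2.imread(f"pics/{n}0.png")[y0:y1,x0:x1]; m=(im.max(2)<60).astype(np.uint8)
    k,l,st,ce=cv2.connectedComponentsWithStats(m); i=1+np.argmax(st[1:,4]); r=cv2.minAreaRect(np.argwhere(l==i)[:,::-1].astype(np.float32)); u,v=ce[i]+[x0,y0]
    print(n,u,v,r,plane(n,u,v,172))
for u,v in((286,186),):print(plane("top",u,v,191))
for n,u,v in(("top",286,186),("top",340,167),("side",296,208)):
    d=np.load(f"{n}0.npy")[v,u];o,r=ray(n,u,v);print(n,u,v,o+r*d)
E
```

```text
top 342.64772727272725 164.45738636363637 ((24.67603874206543, 19.42751693725586), (9.464351654052734, 37.25908660888672), 67.61986541748047) [ 600.67782484 -149.36056654  172.        ]
side 337.73961218836564 237.8365650969529 ((21.802486419677734, 17.252761840820312), (42.94056701660156, 21.759355545043945), 3.012787342071533) [ 589.05431585 -145.05334791  172.        ]
[545.12264467  -7.12370683 191.        ]
top 286 186 [544.82564713  -7.09546273 192.15147081]
top 340 167 [ 592.39117948 -141.44958567  178.50985641]
side 296 208 [542.77471323 -12.34623309 189.23876373]
```

View pics/ca.png

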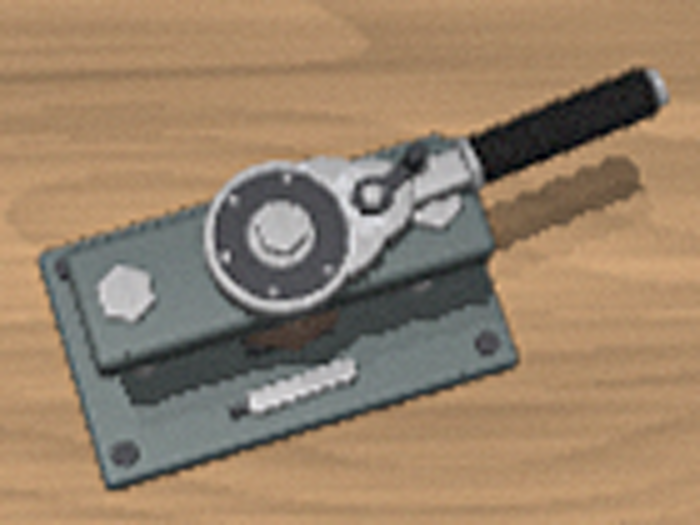

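View pics/cb.png

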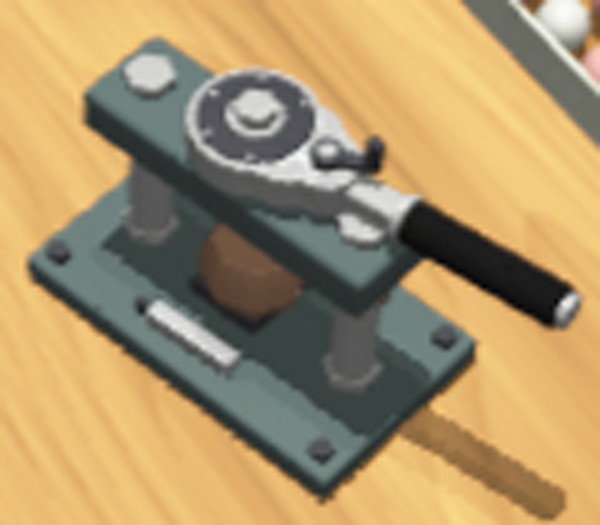

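In the top crop the hexagon is at about (286,185.6) full-frame, the lever pivot at (304.4,178.4), and the lug top at (314,170.4) on the far (+x, anticlockwise) side. In the side view the lug top is at about (319.8,213.6) and the hexagon at (296,206.4). Next I'll turn these into positions and work out where to start pushing.

```bash
python3 - <<'E'
from h import *
for nm,t,s,z in(("hex",(286,185.6),(296,206.4),191),("lug",(314,170.4),(319.8,213.6),204),("pivot",(304.4,178.4),(310,215.6),188),("gripC",(342.9,164.3),None,176),("tip",(361.5,157.5),(358.5,246.5),168)):
    print(nm,plane("top",*t,z).round(1), plane("side",*s,z).round(1) if s else "")
E
```

```text
hex [546.1  -7.2 191. ] [545.   -8.7 191. ]
lug [578.2 -75.  204. ] [578.8 -72.7 204. ]
pivot [563.5 -52.3 188. ] [560.9 -53.9 188. ]
gripC [ 599.8 -149.4  176. ] 
tip [ 618.5 -197.9  168. ] [ 620.7 -194.1  168. ]
```

play_rows(
  slide=[
    [0.0285, -0.0218, 0],
    [0.0285, -0.0218, 0],
    [0.0285, -0.0218, 0],
    [0.0285, -0.0218, 0],
    [0.0285, -0.0218, 0],
  ],
  rotation=[
    [0, 0, 0],
    [0, 0, 0],
    [0, 0, 0],
    [0, 0, 0],
    [0, 0, 0],
  ],
  jaw=[0, 0, 0, 0, 0],
  newtons=20,
)

```text
time_s: 0.52
position: [275.4, -485.6, 230.9]
tcp_rot: [0.992, 0.127, -0.0, -0.0]
contact_force: [0.4, -0.6, 0.3]
grip_width: 25.4
grip_force: 0.0
```

play_rows(
  slide=[
    [0.0285, -0.0218, 0],
    [0.0285, -0.0218, 0],
    [0.0285, -0.0218, 0],
    [0.0285, -0.0218, 0],
    [0.0285, -0.0218, 0],
  ],
  rotation=[
    [0, 0, 0],
    [0, 0, 0],
    [0, 0, 0],
    [0, 0, 0],
    [0, 0, 0],
  ],
  jaw=[0, 0, 0, 0, 0],
)

```text
time_s: 0.93
position: [385.6, -344.1, 231.1]
tcp_rot: [0.992, 0.128, -0.0, -0.0]
contact_force: [0.4, -0.3, -0.2]
grip_width: -0.3
grip_force: 0.0
```

play_rows(
  slide=[
    [0.0285, -0.0218, 0],
    [0.0285, -0.0218, 0],
    [0.0285, -0.0218, 0],
    [0.0285, -0.0218, 0],
    [0.0285, -0.0218, 0],
  ],
  rotation=[
    [0, 0, 0],
    [0, 0, 0],
    [0, 0, 0],
    [0, 0, 0],
    [0, 0, 0],
  ],
  jaw=[0, 0, 0, 0, 0],
)

```text
time_s: 1.35
position: [495.8, -202.8, 231.0]
tcp_rot: [0.992, 0.127, -0.0, 0.0]
contact_force: [0.9, -0.5, 0.7]
grip_width: 0.0
grip_force: 0.0
```

Tracking is exact. I'll do the last leg and then the turn.

play_rows(
  slide=[
    [0.0285, -0.0218, 0],
    [0.0285, -0.0218, 0],
    [0.0285, -0.0218, 0],
    [0.0285, -0.0218, 0],
    [0.0285, -0.0218, 0],
  ],
  rotation=[
    [0, 0, 0],
    [0, 0, 0],
    [0, 0, 0],
    [0, 0, 0],
    [0, 0, 0],
  ],
  jaw=[0, 0, 0, 0, 0],
)

```text
time_s: 1.77
position: [606.1, -61.4, 230.9]
tcp_rot: [0.992, 0.128, -0.0, 0.0]
contact_force: [0.9, -0.2, 0.3]
grip_width: -0.2
grip_force: 0.0
```

play_rows(
  slide=[
    [0, 0, 0],
    [0, 0, 0],
    [0, 0, 0],
    [0, 0, 0],
    [0, 0, 0],
  ],
  rotation=[
    [0, 0, -6.45],
    [0, 0, -6.45],
    [0, 0, -6.45],
    [0, 0, -6.45],
    [0, 0, -6.45],
  ],
  jaw=[0, 0, 0, 0, 0],
)

```text
time_s: 2.18
position: [605.2, -62.8, 230.6]
tcp_rot: [0.916, 0.401, -0.001, -0.0]
contact_force: [-0.5, 0.7, 0.3]
grip_width: -0.0
grip_force: 0.0
```

play_rows(
  slide=[
    [0, 0, 0],
    [0, 0, 0],
    [0, 0, 0],
    [0, 0, 0],
    [0, 0, 0],
  ],
  rotation=[
    [0, 0, -6.45],
    [0, 0, -6.45],
    [0, 0, -6.45],
    [0, 0, -6.45],
    [0, 0, -6.45],
  ],
  jaw=[0, 0, 0, 0, 0],
)

```text
time_s: 2.6
position: [605.2, -62.9, 230.7]
tcp_rot: [0.769, 0.639, -0.0, -0.0]
contact_force: [-0.2, 0.5, -0.1]
grip_width: 0.1
grip_force: 0.0
```

play_rows(
  slide=[
    [0, 0, 0],
    [0, 0, 0],
    [0, 0, 0],
    [0, 0, 0],
    [0, 0, 0],
  ],
  rotation=[
    [0, 0, -6.45],
    [0, 0, -6.45],
    [0, 0, -6.45],
    [0, 0, -6.45],
    [0, 0, -6.45],
  ],
  jaw=[0, 0, 0, 0, 0],
)

```text
time_s: 3.02
position: [605.2, -63.0, 230.7]
tcp_rot: [0.561, 0.828, -0.0, -0.0]
contact_force: [0.2, 1.3, -1.0]
grip_width: 0.0
grip_force: 0.0
```

play_rows(
  slide=[
    [0, 0, 0.0122],
    [0, 0, 0.0122],
    [0, 0, 0.0122],
    [0, 0, 0],
    [0, 0, 0],
  ],
  rotation=[
    [0, 0, 0],
    [0, 0, 0],
    [0, 0, 0],
    [0, 0, 0],
    [0, 0, 0],
  ],
  jaw=[0, 0, 0, 0, 0],
)

```text
time_s: 3.43
position: [604.5, -62.9, 192.9]
tcp_rot: [0.564, 0.826, -0.001, -0.001]
contact_force: [0.1, -0.2, -0.2]
grip_width: 0.1
grip_force: 0.0
```

```bash
python3 - <<'E'
from h import *
p,d=optics.capture("side"); p=cv2.cvtColor(p,cv2.COLOR_RGB2BGR)
cv2.imwrite("pics/s1.png",cv2.resize(p[175:275,265:375],None,fx=6,fy=6,interpolation=cv2.INTER_CUBIC)); print(observe()["contact_force"],proj("side",observe()["position"]))
E
```

```text
[ 0.90257851 -0.42763162  0.13451342] (np.float64(325.6577507868745), np.float64(209.80835642135875))
```

View pics/s1.png

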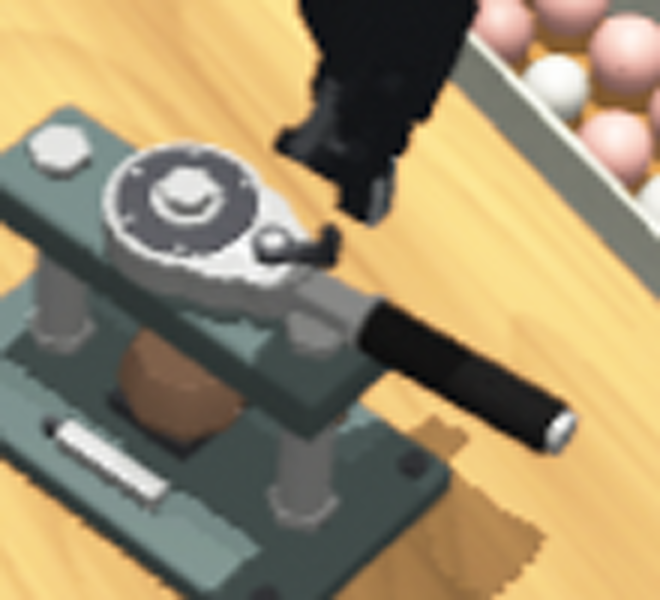

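The closed fingertips (crop 365,210) sit just behind and beside the lug (crop 328,240), lined up with it. Now I'll push in tool −y.

play_rows(
  slide=[
    [0, -0.003, 0],
    [0, -0.003, 0],
    [0, -0.003, 0],
    [0, -0.002, 0],
    [0, -0.002, 0],
  ],
  rotation=[
    [0, 0, 0],
    [0, 0, 0],
    [0, 0, 0],
    [0, 0, 0],
    [0, 0, 0],
  ],
  jaw=[0, 0, 0, 0, 0],
)

```text
time_s: 3.9
position: [594.8, -67.3, 195.6]
tcp_rot: [0.563, 0.826, 0.001, 0.002]
contact_force: [4.2, 0.4, 0.4]
grip_width: -0.3
grip_force: 1.4
```

play_rows(
  slide=[
    [0, -0.001, 0],
    [0, -0.001, 0],
    [0, -0.001, 0],
    [0, -0.001, 0],
    [0, -0.001, 0],
  ],
  rotation=[
    [0, 0, 0],
    [0, 0, 0],
    [0, 0, 0],
    [0, 0, 0],
    [0, 0, 0],
  ],
  jaw=[0, 0, 0, 0, 0],
)

```text
time_s: 4.32
position: [588.0, -69.4, 194.4]
tcp_rot: [0.564, 0.826, -0.001, -0.001]
contact_force: [0.4, -0.5, -0.3]
grip_width: 0.1
grip_force: 0.0
```

play_rows(
  slide=[
    [0, -0.001, 0],
    [0, -0.001, 0],
    [0, -0.001, 0],
    [0, -0.001, 0],
    [0, -0.001, 0],
  ],
  rotation=[
    [0, 0, 0],
    [0, 0, 0],
    [0, 0, 0],
    [0, 0, 0],
    [0, 0, 0],
  ],
  jaw=[0, 0, 0, 0, 0],
)

```text
time_s: 4.73
position: [585.1, -70.2, 194.9]
tcp_rot: [0.563, 0.826, 0.001, 0.001]
contact_force: [3.1, 1.9, -0.9]
grip_width: -0.4
grip_force: 1.6
```

```bash
python3 - <<'E'
from h import *
p,d=optics.capture("side"); p=cv2.cvtColor(p,cv2.COLOR_RGB2BGR)
cv2.imwrite("pics/s2.png",cv2.resize(p[185:265,275:365],None,fx=7,fy=7,interpolation=cv2.INTER_CUBIC)); print(observe()["contact_force"])
E
```

```text
[ 2.53606882  2.34271692 -0.13656006]
```

View pics/s2.png

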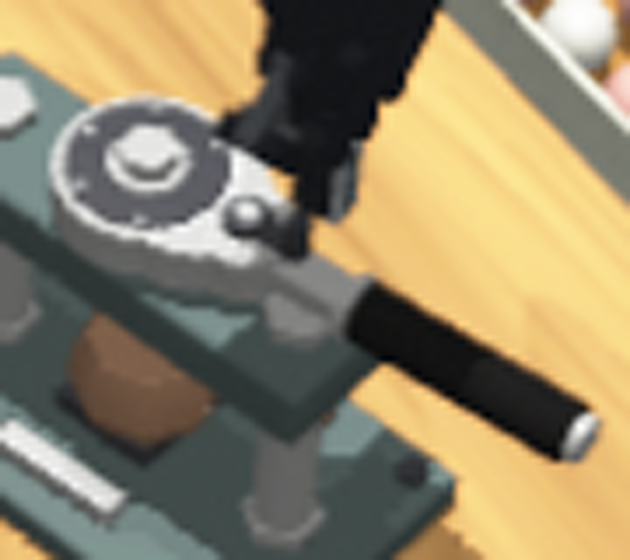

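```bash
python3 - <<'E'
from h import *
u=np.array([.367,-.93,0]);n=np.array([.93,.367,0]);A=np.array([545.5,-8,0])
for z in(204,195):
  q=plane("side",275+291/7,185+(215 if z==204 else 230)/7,z)-A; print(q@u,q@n)
t=plane("side",275+580/7,185+437/7,168)-A; print("tip",t, np.degrees(np.arctan2(t[1],t[0])))
E
```

```text
69.8167462047854 -4.07187965937934
70.06010529186051 -3.5622245123073166
tip [  71.99420385 -187.69779062  168.        ] -69.01496093270242
```

The lug has crossed the middle, to about 4 mm on the clockwise side. I'll give it a little more and then retreat up.

play_rows(
  slide=[
    [0, -0.001, 0],
    [0, -0.001, 0],
    [0, -0.001, 0],
    [0, 0, 0],
    [0, 0, 0],
  ],
  rotation=[
    [0, 0, 0],
    [0, 0, 0],
    [0, 0, 0],
    [0, 0, 0],
    [0, 0, 0],
  ],
  jaw=[0, 0, 0, 0, 0],
)

```text
time_s: 5.2
position: [581.2, -72.0, 194.8]
tcp_rot: [0.563, 0.826, 0.0, -0.0]
contact_force: [1.9, 3.1, 0.5]
grip_width: 0.4
grip_force: 1.5
```

play_rows(
  slide=[
    [0, 0.008, 0],
    [0, 0.01, 0],
    [0, 0, -0.02],
    [0, 0, -0.02],
    [0, 0, 0],
  ],
  rotation=[
    [0, 0, 0],
    [0, 0, 0],
    [0, 0, 0],
    [0, 0, 0],
    [0, 0, 0],
  ],
  jaw=[0, 0, 0, 0.055, 0.055],
)

```text
time_s: 5.62
position: [600.7, -65.9, 238.1]
tcp_rot: [0.564, 0.826, 0.001, 0.003]
contact_force: [0.8, -0.0, 1.7]
grip_width: 23.3
grip_force: 0.0
```

```bash
python3 - <<'E'
from h import *
p,d=optics.capture("top"); p=cv2.cvtColor(p,cv2.COLOR_RGB2BGR); ps,_=optics.capture("side");ps=cv2.cvtColor(ps,cv2.COLOR_RGB2BGR)
z=lambda a:cv2.resize(a,(400,400),interpolation=cv2.INTER_CUBIC)
cv2.imwrite("pics/b3.png",np.hstack([z(p[140:220,285:365]),z(ps[185:265,285:365])])); s=observe();print(s["contact_force"],s["position"],s["tcp_rot"],s["joint_positions"])
E
```

```text
[ 0.04925859 -1.36431262 -0.70365946] [598.6633208  -66.16546841 234.90767586] [ 5.63603559e-01  8.26045247e-01 -3.33111948e-04  4.07890536e-04] [ 0.54841537  0.36844634 -0.66090056  1.63700259  0.23893019  1.21797432
  0.21025774]
```

View pics/b3.png

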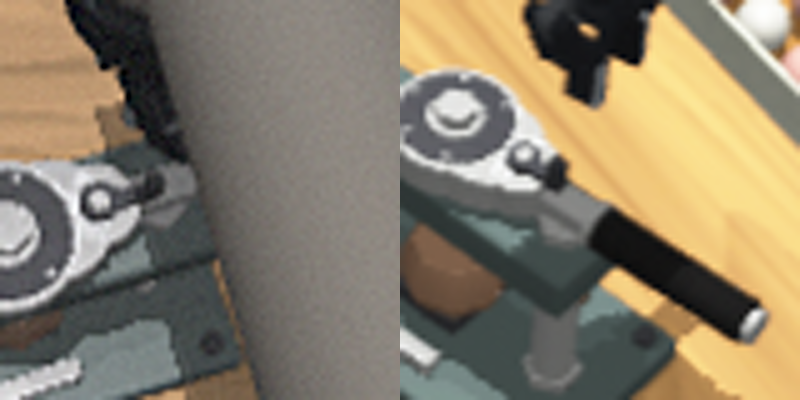

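The lever now lies on the clockwise side in both views, with the lug no longer on the far side and the handle tip at side pixel (355.6,249.4). Next I'll move over the grip and straddle it.

```bash
python3 - <<'E'
from h import *
t=plane("side",285+(753-400)/5,185+322/5,168)-[545.5,-8,0]; print("tip",t, np.degrees(np.arctan2(t[1],t[0])))
E
```

```text
tip [  63.1401674  -189.83579155  168.        ] -71.60266188691942
```

play_rows(
  slide=[
    [-0.019, -0.0083, 0],
    [-0.019, -0.0083, 0],
    [-0.019, -0.0083, 0],
    [-0.019, -0.0083, 0],
    [0, 0, 0],
  ],
  rotation=[
    [0, 0, 0],
    [0, 0, 1],
    [0, 0, 1],
    [0, 0, 0],
    [0, 0, 0],
  ],
  jaw=[0.06, 0.06, 0.06, 0.06, 0.06],
)

```text
time_s: 6.13
position: [592.3, -157.3, 233.2]
tcp_rot: [0.582, 0.813, -0.003, 0.0]
contact_force: [0.2, -1.8, -0.9]
grip_width: 60.0
grip_force: 0.0
```

play_rows(
  slide=[
    [0, 0, 0.02],
    [0, 0, 0.02],
    [0, 0, 0.02],
    [0, 0, 0.015],
    [0, 0, 0.013],
  ],
  rotation=[
    [0, 0, 0],
    [0, 0, 0],
    [0, 0, 0],
    [0, 0, 0],
    [0, 0, 0],
  ],
  jaw=[0.06, 0.06, 0.06, 0.06, 0.06],
)

```text
time_s: 6.55
position: [592.7, -149.9, 144.5]
tcp_rot: [0.579, 0.816, -0.001, -0.001]
contact_force: [0.7, 0.5, -0.3]
grip_width: 60.1
grip_force: 0.0
```

play_rows(
  slide=[
    [0, 0, 0],
    [0, 0, 0],
    [0, 0, 0],
    [0, 0, 0],
    [0, 0, 0],
  ],
  rotation=[
    [0, 0, 0],
    [0, 0, 0],
    [0, 0, 0],
    [0, 0, 0],
    [0, 0, 0],
  ],
  jaw=[0.036, 0.036, 0.036, 0.036, 0.036],
)

```text
time_s: 6.97
position: [594.7, -148.7, 147.9]
tcp_rot: [0.578, 0.816, 0.0, 0.001]
contact_force: [0.2, 0.4, 0.4]
grip_width: 36.2
grip_force: 0.0
```

```bash
python3 - <<'E'
from h import *
ps,_=optics.capture("side");ps=cv2.cvtColor(ps,cv2.COLOR_RGB2BGR)
cv2.imwrite("pics/s4.png",cv2.resize(ps[175:275,275:385],None,fx=5,fy=5,interpolation=cv2.INTER_CUBIC)); s=observe();print(s["contact_force"],s["position"],s["tcp_rot"],s["grip_width"])
E
```

```text
[ 0.19791611 -0.03416884  0.01931009] [ 594.54609629 -148.6099945   147.74242217] [5.77818481e-01 8.16164774e-01 2.49252645e-04 8.96443987e-04] 36.01381130508307
```

View pics/s4.png

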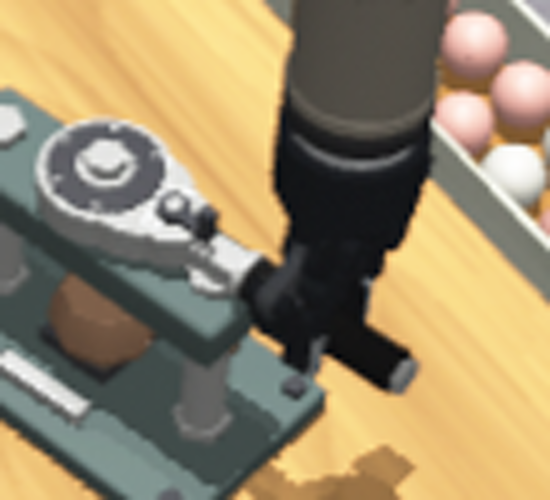

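The fingers straddle the grip. Starting the free back stroke, anticlockwise.

play_rows(
  slide=[
    [0.0004, 0.0105, 0],
    [0.0004, 0.0105, 0],
    [0.0004, 0.0105, 0],
    [0.0004, 0.0105, 0],
    [0.0004, 0.0105, 0],
  ],
  rotation=[
    [0, 0, -4],
    [0, 0, -4],
    [0, 0, -4],
    [0, 0, -4],
    [0, 0, -4],
  ],
  jaw=[0.036, 0.036, 0.036, 0.036, 0.036],
)

```text
time_s: 7.43
position: [639.4, -124.7, 147.3]
tcp_rot: [0.426, 0.904, -0.002, 0.0]
contact_force: [-1.3, -2.6, 1.9]
grip_width: 36.0
grip_force: 1.3
```

play_rows(
  slide=[
    [0.0004, 0.0105, 0],
    [0.0004, 0.0105, 0],
    [0.0004, 0.0105, 0],
    [0.0004, 0.0105, 0],
    [0.0004, 0.0105, 0],
  ],
  rotation=[
    [0, 0, -4],
    [0, 0, -4],
    [0, 0, -4],
    [0, 0, -4],
    [0, 0, -4],
  ],
  jaw=[0.036, 0.036, 0.036, 0.036, 0.036],
)

```text
time_s: 7.85
position: [673.9, -85.0, 147.2]
tcp_rot: [0.263, 0.965, -0.001, 0.001]
contact_force: [-0.1, -3.3, 0.8]
grip_width: 36.0
grip_force: 1.9
```

```bash
cat > st.py <<'E'
from h import *
s=observe(); q=s["position"]-[545.5,-8,0]; th=np.degrees(np.arctan2(q[1],q[0])); y=R.from_quat(s["tcp_rot"]).as_matrix()[:,1]
yaw=np.degrees(np.arctan2(y[1],y[0])); t=np.array([-q[1],q[0]])/np.hypot(*q[:2])
print("t %.2f r %.1f th %.1f yaw-90 %.1f z %.1f Ft %.2f"%(s["time_s"],np.hypot(*q[:2]),th,yaw-90,s["position"][2],s["contact_force"][:2]@t),s["contact_force"].round(1),s["joint_positions"].round(2))
E
python3 st.py
```

```text
t 7.85 r 149.7 th -30.9 yaw-90 -30.5 z 147.2 Ft -2.87 [-0.1 -3.3  0.8] [ 0.56  0.61 -0.73  1.53  0.43  1.16  0.78]
```

play_rows(
  slide=[
    [0.0004, 0.0105, 0],
    [0.0004, 0.0105, 0],
    [0.0004, 0.0105, 0],
    [0.0004, 0.0105, 0],
    [0.0004, 0.0105, 0],
  ],
  rotation=[
    [0, 0, -4],
    [0, 0, -4],
    [0, 0, -4],
    [0, 0, -4],
    [0, 0, -4],
  ],
  jaw=[0.036, 0.036, 0.036, 0.036, 0.036],
)

```text
time_s: 8.27
position: [692.6, -35.8, 147.3]
tcp_rot: [0.092, 0.996, -0.001, 0.001]
contact_force: [0.5, -2.5, -0.3]
grip_width: 35.8
grip_force: 0.9
```

play_rows(
  slide=[
    [0.0004, 0.0105, 0],
    [0.0004, 0.0105, 0],
    [0.0004, 0.0105, 0],
    [0.0004, 0.0105, 0],
    [0.0004, 0.0105, 0],
  ],
  rotation=[
    [0, 0, -4],
    [0, 0, -4],
    [0, 0, -4],
    [0, 0, -4],
    [0, 0, -4],
  ],
  jaw=[0.036, 0.036, 0.036, 0.036, 0.036],
)

```text
time_s: 8.68
position: [693.2, 16.9, 147.3]
tcp_rot: [-0.083, 0.997, -0.001, 0.001]
contact_force: [1.8, -1.9, -0.6]
grip_width: 35.8
grip_force: 1.0
```

play_rows(
  slide=[
    [0.0004, 0.0105, 0],
    [0.0004, 0.0105, 0],
    [0.0004, 0.0105, 0],
    [0.0004, 0.0105, 0],
    [0.0004, 0.0105, 0],
  ],
  rotation=[
    [0, 0, -4],
    [0, 0, -4],
    [0, 0, -4],
    [0, 0, -4],
    [0, 0, -4],
  ],
  jaw=[0.036, 0.036, 0.036, 0.036, 0.036],
)

```text
time_s: 9.1
position: [675.8, 66.7, 147.3]
tcp_rot: [-0.255, 0.967, -0.001, 0.001]
contact_force: [2.7, -0.9, -0.4]
grip_width: 35.8
grip_force: 1.1
```

```bash
python3 st.py
```

```text
t 9.10 r 150.2 th 29.8 yaw-90 29.5 z 147.3 Ft -2.18 [ 2.7 -0.9 -0.4] [ 0.47  0.69 -0.97  1.53  0.59  1.23  1.49]
```

Forward (driving) stroke, clockwise.

play_rows(
  slide=[
    [0.0004, -0.0105, 0],
    [0.0004, -0.0105, 0],
    [0.0004, -0.0105, 0],
    [0.0004, -0.0105, 0],
    [0.0004, -0.0105, 0],
  ],
  rotation=[
    [0, 0, 4],
    [0, 0, 4],
    [0, 0, 4],
    [0, 0, 4],
    [0, 0, 4],
  ],
  jaw=[0.036, 0.036, 0.036, 0.036, 0.036],
)

```text
time_s: 9.52
position: [692.5, 19.5, 147.6]
tcp_rot: [-0.081, 0.997, 0.001, 0.001]
contact_force: [1.3, 1.6, -0.5]
grip_width: 36.2
grip_force: 0.8
```

play_rows(
  slide=[
    [0.0004, -0.0105, 0],
    [0.0004, -0.0105, 0],
    [0.0004, -0.0105, 0],
    [0.0004, -0.0105, 0],
    [0.0004, -0.0105, 0],
  ],
  rotation=[
    [0, 0, 4],
    [0, 0, 4],
    [0, 0, 4],
    [0, 0, 4],
    [0, 0, 4],
  ],
  jaw=[0.036, 0.036, 0.036, 0.036, 0.036],
)

```text
time_s: 9.93
position: [692.7, -30.8, 147.7]
tcp_rot: [0.093, 0.996, 0.003, 0.002]
contact_force: [4.8, 5.3, -1.6]
grip_width: 36.2
grip_force: 2.6
```

```bash
python3 st.py
```

```text
t 9.93 r 148.9 th -8.8 yaw-90 -10.7 z 147.7 Ft 5.94 [ 4.8  5.3 -1.6] [ 0.51  0.66 -0.81  1.5   0.49  1.19  1.01]
```

play_rows(
  slide=[
    [0.0004, -0.0105, 0],
    [0.0003, -0.0105, 0],
    [0.0003, -0.0105, 0],
    [0.0003, -0.0105, 0],
    [0.0003, -0.0105, 0],
  ],
  rotation=[
    [0, 0, 4],
    [0, 0, 4],
    [0, 0, 4],
    [0, 0, 4],
    [0, 0, 4],
  ],
  jaw=[0.036, 0.036, 0.036, 0.036, 0.036],
)

```text
time_s: 10.35
position: [674.8, -80.9, 147.7]
tcp_rot: [0.265, 0.964, 0.002, 0.002]
contact_force: [4.6, 3.2, -1.6]
grip_width: 36.2
grip_force: 2.5
```

```bash
python3 st.py
```

```text
t 10.35 r 148.4 th -29.4 yaw-90 -30.7 z 147.7 Ft 5.06 [ 4.6  3.2 -1.6] [ 0.56  0.61 -0.74  1.54  0.43  1.16  0.77]
```

play_rows(
  slide=[
    [0.0003, -0.0105, 0],
    [0.0003, -0.0105, 0],
    [0.0003, -0.0105, 0],
    [0.0003, -0.0105, 0],
    [0.0003, -0.0105, 0],
  ],
  rotation=[
    [0, 0, 4],
    [0, 0, 4],
    [0, 0, 4],
    [0, 0, 4],
    [0, 0, 4],
  ],
  jaw=[0.036, 0.036, 0.036, 0.036, 0.036],
)

```text
time_s: 10.77
position: [640.9, -121.2, 147.7]
tcp_rot: [0.428, 0.904, 0.002, 0.002]
contact_force: [4.7, 2.4, -1.0]
grip_width: 35.8
grip_force: 2.5
```

```bash
python3 st.py
```

```text
t 10.77 r 148.0 th -49.9 yaw-90 -50.7 z 147.7 Ft 5.10 [ 4.7  2.4 -1. ] [ 0.6   0.54 -0.67  1.61  0.36  1.11  0.52]
```

play_rows(
  slide=[
    [0.0001, -0.0105, 0],
    [0.0001, -0.0105, 0],
    [0.0001, -0.0105, 0],
    [0.0001, -0.0105, 0],
    [0.0001, -0.0105, 0],
  ],
  rotation=[
    [0, 0, 4],
    [0, 0, 4],
    [0, 0, 4],
    [0, 0, 4],
    [0, 0, 4],
  ],
  jaw=[0.036, 0.036, 0.036, 0.036, 0.036],
)

```text
time_s: 11.18
position: [595.8, -146.8, 147.7]
tcp_rot: [0.578, 0.816, 0.003, 0.001]
contact_force: [3.3, 5.4, -1.5]
grip_width: 36.0
grip_force: 2.3
```

```bash
python3 st.py
```

```text
t 11.18 r 147.6 th -70.1 yaw-90 -70.7 z 147.7 Ft 4.89 [ 3.3  5.4 -1.5] [ 0.63  0.46 -0.6   1.71  0.29  1.06  0.27]
```

play_rows(
  slide=[
    [0.0002, -0.0078, 0],
    [0.0002, -0.0078, 0],
    [0.0002, -0.0078, 0],
    [0.0002, -0.0078, 0],
    [0.0002, -0.0078, 0],
  ],
  rotation=[
    [0, 0, 3],
    [0, 0, 3],
    [0, 0, 3],
    [0, 0, 3],
    [0, 0, 3],
  ],
  jaw=[0.036, 0.036, 0.036, 0.036, 0.036],
)

```text
time_s: 11.6
position: [558.3, -155.3, 147.8]
tcp_rot: [0.679, 0.734, 0.003, 0.001]
contact_force: [4.3, 3.9, -0.7]
grip_width: 36.0
grip_force: 2.3
```

```bash
python3 st.py
```

```text
t 11.60 r 147.8 th -85.1 yaw-90 -85.6 z 147.8 Ft 4.58 [ 4.3  3.9 -0.7] [ 0.64  0.39 -0.56  1.79  0.24  1.02  0.07]
```

play_rows(
  slide=[
    [0.0002, -0.0078, 0],
    [0.0002, -0.0078, 0],
    [0.0002, -0.0078, 0],
    [0.0002, -0.0078, 0],
    [0.0002, -0.0078, 0],
  ],
  rotation=[
    [0, 0, 3],
    [0, 0, 3],
    [0, 0, 3],
    [0, 0, 3],
    [0, 0, 3],
  ],
  jaw=[0.036, 0.036, 0.036, 0.036, 0.036],
)

```text
time_s: 12.02
position: [520.0, -153.9, 148.0]
tcp_rot: [0.77, 0.639, 0.003, 0.002]
contact_force: [6.0, 2.8, -1.6]
grip_width: 35.9
grip_force: 2.5
```

```bash
python3 st.py
```

```text
t 12.02 r 148.1 th -99.9 yaw-90 -100.6 z 148.0 Ft 5.45 [ 6.   2.8 -1.6] [ 0.64  0.32 -0.52  1.88  0.18  0.98 -0.14]
```

play_rows(
  slide=[
    [0.0002, -0.0052, 0],
    [0.0002, -0.0052, 0],
    [0.0002, -0.0052, 0],
    [0.0002, -0.0052, 0],
    [0.0002, -0.0052, 0],
  ],
  rotation=[
    [0, 0, 2],
    [0, 0, 2],
    [0, 0, 2],
    [0, 0, 2],
    [0, 0, 2],
  ],
  jaw=[0.036, 0.036, 0.036, 0.036, 0.036],
)

```text
time_s: 12.43
position: [495.9, -147.5, 148.1]
tcp_rot: [0.822, 0.569, 0.004, 0.003]
contact_force: [6.1, -0.6, -3.1]
grip_width: 36.2
grip_force: 3.2
```

```bash
python3 st.py
```

```text
t 12.43 r 148.0 th -109.6 yaw-90 -110.6 z 148.1 Ft 5.96 [ 6.1 -0.6 -3.1] [ 0.63  0.27 -0.49  1.94  0.15  0.96 -0.3 ]
```

play_rows(
  slide=[
    [0.0002, -0.0052, 0],
    [0.0002, -0.0052, 0],
    [0.0002, -0.0052, 0],
    [0.0002, -0.0052, 0],
    [0.0002, -0.0052, 0],
  ],
  rotation=[
    [0, 0, 2],
    [0, 0, 2],
    [0, 0, 2],
    [0, 0, 2],
    [0, 0, 2],
  ],
  jaw=[0.036, 0.036, 0.036, 0.036, 0.036],
)

```text
time_s: 12.85
position: [473.1, -136.9, 148.2]
tcp_rot: [0.869, 0.495, 0.004, 0.003]
contact_force: [7.9, -1.8, -4.7]
grip_width: 35.9
grip_force: 3.9
```

```bash
python3 st.py
```

```text
t 12.85 r 147.8 th -119.3 yaw-90 -120.6 z 148.2 Ft 7.80 [ 7.9 -1.8 -4.7] [ 0.61  0.22 -0.48  2.    0.13  0.94 -0.46]
```

It's biting, so fine steps from here.

play_rows(
  slide=[
    [0.0001, -0.0026, 0],
    [0.0001, -0.0026, 0],
    [0, 0, 0],
    [0, 0, 0],
    [0, 0, 0],
  ],
  rotation=[
    [0, 0, 1],
    [0, 0, 1],
    [0, 0, 0],
    [0, 0, 0],
    [0, 0, 0],
  ],
  jaw=[0.036, 0.036, 0.036, 0.036, 0.036],
)

```text
time_s: 13.27
position: [468.2, -134.1, 148.1]
tcp_rot: [0.877, 0.481, 0.003, 0.003]
contact_force: [6.3, -1.1, -3.2]
grip_width: 36.1
grip_force: 2.9
```

```bash
python3 st.py; python3 st.py
```

```text
t 13.27 r 147.9 th -121.5 yaw-90 -122.5 z 148.1 Ft 5.99 [ 6.3 -1.1 -3.2] [ 0.61  0.21 -0.47  2.01  0.12  0.94 -0.49]
t 13.27 r 147.9 th -121.5 yaw-90 -122.5 z 148.1 Ft 5.99 [ 6.3 -1.1 -3.2] [ 0.61  0.21 -0.47  2.01  0.12  0.94 -0.49]
```

play_rows(
  slide=[
    [0.0001, -0.0026, 0],
    [0.0001, -0.0026, 0],
    [0.0001, -0.0026, 0],
    [0.0001, -0.0026, 0],
    [0, -0.0026, 0],
  ],
  rotation=[
    [0, 0, 1],
    [0, 0, 1],
    [0, 0, 1],
    [0, 0, 1],
    [0, 0, 1],
  ],
  jaw=[0.036, 0.036, 0.036, 0.036, 0.036],
)

```text
time_s: 13.68
position: [458.5, -127.4, 148.2]
tcp_rot: [0.897, 0.441, 0.004, 0.004]
contact_force: [8.1, -3.7, -5.0]
grip_width: 36.0
grip_force: 4.3
```

```bash
python3 st.py
```

```text
t 13.68 r 147.8 th -126.1 yaw-90 -127.6 z 148.2 Ft 8.72 [ 8.1 -3.7 -5. ] [ 0.6   0.19 -0.47  2.03  0.11  0.93 -0.58]
```

play_rows(
  slide=[
    [0, -0.0026, 0],
    [0, -0.0026, 0],
    [0, -0.0026, 0],
    [0, 0, 0],
    [0, 0, 0],
  ],
  rotation=[
    [0, 0, 1],
    [0, 0, 1],
    [0, 0, 1],
    [0, 0, 0],
    [0, 0, 0],
  ],
  jaw=[0.036, 0.036, 0.036, 0.036, 0.036],
)

```text
time_s: 14.1
position: [451.9, -122.5, 148.2]
tcp_rot: [0.908, 0.418, 0.004, 0.003]
contact_force: [7.5, -3.7, -3.9]
grip_width: 35.9
grip_force: 3.7
```

```bash
python3 st.py
```

```text
t 14.10 r 147.8 th -129.3 yaw-90 -130.6 z 148.2 Ft 8.12 [ 7.5 -3.7 -3.9] [ 0.59  0.18 -0.46  2.05  0.1   0.93 -0.63]
```

The peak while moving was about 9 N, which is a firm nip. Letting go now: open, centre, lift.

play_rows(
  slide=[
    [0, 0.002, 0],
    [0, 0.002, 0],
    [0, 0, 0],
    [0, 0, 0],
    [0, 0, 0],
  ],
  rotation=[
    [0, 0, 0],
    [0, 0, 0],
    [0, 0, 0],
    [0, 0, 0],
    [0, 0, 0],
  ],
  jaw=[0.06, 0.06, 0.06, 0.06, 0.06],
)

```text
time_s: 14.52
position: [450.8, -123.5, 146.6]
tcp_rot: [0.908, 0.418, -0.0, -0.0]
contact_force: [-0.2, 0.6, -0.5]
grip_width: 60.0
grip_force: 0.0
```

play_rows(
  slide=[
    [0, 0, -0.01],
    [0, 0, -0.02],
    [0, 0, -0.03],
    [0, 0, -0.03],
    [0, 0, -0.03],
  ],
  rotation=[
    [0, 0, 0],
    [0, 0, 0],
    [0, 0, 0],
    [0, 0, 0],
    [0, 0, 0],
  ],
  jaw=[0.06, 0.06, 0.06, 0.06, 0.06],
)

```text
time_s: 14.93
position: [450.8, -123.3, 268.7]
tcp_rot: [0.908, 0.418, -0.0, 0.0]
contact_force: [1.5, -0.5, -0.2]
grip_width: 59.7
grip_force: 0.0
```

play_rows(
  slide=[
    [0, 0, 0],
    [0, 0, 0],
    [0, 0, 0],
    [0, 0, 0],
    [0, 0, 0],
  ],
  rotation=[
    [0, 0, 0],
    [0, 0, 0],
    [0, 0, 0],
    [0, 0, 0],
    [0, 0, 0],
  ],
  jaw=[0.06, 0.06, 0.06, 0.06, 0.06],
)

```text
time_s: 15.35
position: [450.3, -123.5, 265.5]
tcp_rot: [0.908, 0.418, -0.001, -0.001]
contact_force: [0.4, -0.3, 0.1]
grip_width: 60.3
grip_force: 0.0
```

```bash
python3 - <<'E'
from h import *
ps,_=optics.capture("side");ps=cv2.cvtColor(ps,cv2.COLOR_RGB2BGR)
cv2.imwrite("pics/s5.png",cv2.resize(ps[165:285,235:365],None,fx=5,fy=5,interpolation=cv2.INTER_CUBIC)); s=observe();print(s["contact_force"],s["position"])
E
```

```text
[0.5906031  1.10674848 0.55287665] [ 450.41748853 -123.51100029  265.53881713]
```

View pics/s5.png

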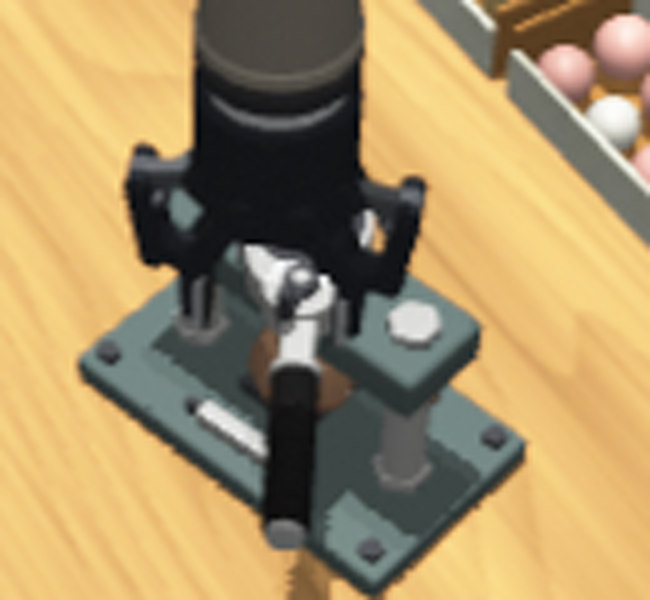

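The handle is free with the gripper clear above it, the lever is on the driving-down side, and the stone (crop 300,375) is in place and whole. Handing in.

```bash
python3 -c "
from rig import bot
print(bot.finish_job())"
```

```text
the job is handed in; nothing more can be done
None
```

I flipped the pawl to the driving-down side, brought the chisel down to a firm nip on the stone (about 9 N at the grip), let go of the handle and handed the job in; the stone looked whole and in place in the last side view.

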